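# Seat the base mirror of the light-path rig on its three-point mount

### The job

The mirror plate lies on the deck of the grey optical rig, short of its three seats and askew. Slide it along the deck towards the lamp housing, without lifting it off the deck, until all three ball feet have dropped fully home in their seats and the plate lies level and cannot rock, then leave it. Push gently and feel for the seats, and leave the glassware and the other loose things where they stand.

Things in the scene. Friction and masses are not known exactly. Their poses are not given: they have to be found in the camera images.
- rig: Fixed optical rig: grey cast base 14 mm thick (its x -165 to +155, y +-150), an aluminium deck on it (220 x 200 mm, x -145 to +75), top 30 mm above the table, with three seats. Origin on the table under the nominal seat centre; z up, x along the deck towards the grey lamp housing (x 99 to 145, y +-80, 54 mm high, knob to 68 mm). Base left far and right far corners hold loose parts.
- seat_mark (a point): Point on the rig at deck-top height over its origin: nominal centre of the seats. An adjuster sets the deck with its seats up to 10 mm either way along the rig's x from nominal (y and yaw are exact). This shift is not reported: see it or feel for it. The seated plate's origin lies within about 12 mm of this point along x and on it in y.
- hole_mark (a point): Point on the rig at deck-top height: nominal centre of the round seat, a hole 16 mm wide, for the left foot. Rig x +38, y +46 mm, plus the deck's unreported shift along x.
- slot_mark (a point): Point on the rig at deck-top height: nominal centre of the slot seat, 16 mm (x) by 30 mm (y), for the right foot. Rig x +38, y -46 mm, plus the deck's unreported shift along x.
- pocket_mark (a point): Point on the rig at deck-top height: nominal centre of the square pocket, 28 x 28 mm, flat floor 4.2 mm below the deck, for the rear foot. Rig x -40, y 0, plus the deck's unreported shift along x.
- carrier: Mirror plate, loose, about 0.5 kg: black slab 110 (x) by 120 (y) by 14 mm, round mirror on top, too wide to grip across, on three 20 mm steel balls. Origin at the feet's lowest points' height, below the slab's centre; slab 13 to 27 mm above it. x is the way it goes home; seated, its axes lie along the rig's. At the start 50 to 75 mm short of the seat mark, up to 18 mm aside, 0.3 rad askew.
- mirror_face (a point): Centre of the mirror plate's top, 27 mm above its origin. On the deck the plate slides stiffly (some 3 to 8 N). With all feet home it lies level and 4 mm lower, and resists a further push by 10 N or more; pushed too hard the feet climb out. A foot not home leaves it higher or tilted.
- foot_left (a point): Lowest point of the left front ball foot (plate's x +38, y +46 mm, under a screw head); on the deck 30 mm above the table, home in the round hole 26 mm.
- foot_right (a point): Lowest point of the right front ball foot (plate's x +38, y -46 mm, under a screw head); on the deck 30 mm above the table, home in the slot 26 mm.
- foot_rear (a point): Lowest point of the rear ball foot (plate's x -40, y 0, under a screw head); on the deck 30 mm above the table, home in the square pocket 26 mm.
- dust_cap: Bystander, loose, to be left alone; origin: centre of its underside. Black cap, 38 mm across, 16 mm high, on the left far corner of the rig's base.
- knurled_nut: Bystander, loose, to be left alone; origin: centre of its underside. Steel nut, 22 mm across, 12 mm high, on the right far corner of the rig's base.
- hex_driver: Bystander, loose, to be left alone. Driver 150 mm long lying on the table to the right of the rig, along its x; origin on the table under it.
- beaker: Bystander, loose, to be left alone; origin: centre of its underside. Glass beaker, 70 mm across, 95 mm high.
- sample_jar: Bystander, loose, to be left alone; origin: centre of its underside. Brown glass jar with steel lid, 84 mm across, 115 mm high.
- flask: Bystander, loose, to be left alone; origin: centre of its underside. Conical flask, 90 mm across, 130 mm high.
- small_beaker: Bystander, loose, to be left alone; origin: centre of its underside. Glass beaker, 52 mm across, 65 mm high.
Not all that is in view belongs to the job. Of the things like the carrier, leave any that is turquoise or yellow; of the rest the larger one is meant.

How it is judged:
By the outcome, as a careful person would: the job done as asked, in the order asked, and still so for the second after the job is handed in, with the robot touching nothing.
It also fails if it takes over 56 s, if anything falls off the work surface, if the arm or the gripper's body presses on something with over 40 N, if the wrist force passes 120 N, or if a joint passes its speed limit or range.

### The arm

A 6-joint arm with a two-finger parallel gripper is mounted at the origin on the work surface. World frame = base frame: x ahead of the robot, y to its left, z up, the work surface at z = 0. Lengths are in m, angles in rad, forces in N, time in s.
With the tool pointing down it reaches from about 0.35 to 0.875 m from the base axis. Payload 15.5 kg.
Tool frame: the origin (TCP) lies midway between the tips of the shut fingers; the grasp point (between the pads) lies 19 mm behind it; z points along the fingers, y is the line along which they close (so a half turn about z gives the same grasp; the last joint's range is limited). The gripper opens to 85 mm and grips with 20 to 120 N. Pads are 22 mm wide; open, the fingers measure 114 mm over their backs; the gripper's body (76 mm by 85 mm) begins 54 mm behind the grasp point. The pads swing forward as they close: fully open they stand 13 mm farther back than shut.
Start: joints at [1.218, 0.494, 1.345, -0, 1.302, -0.096], TCP at [0.159, 0.604, 0.211] pointing down, gripper open.
Joint ranges: [-2.91, 2.91], [-0.82, 2.16], [0.22, 2.67], [-1.22, 4.37], [0.12, 2.79], [-3.08, 3.08]. Speed limits (rad/s): [1.89, 1.89, 2.57, 3.01, 3.01, 3.01].

### API

Orientations are given as [roll, pitch, yaw] about the fixed x, y, z axes, in that order (R = Rz(yaw) Ry(pitch) Rx(roll)).
In Python, from cell import robot gives the robot as it stands.
- The arm moves only by the tool apply_moves, never from a script. Its argument "deltas" is a list that holds one entry, the list of rows, each a list of 7 numbers: the finger opening in mm, from 0 to 85.4, then the shift along the tool's x, y, z in units of 30 mm (1.0 is 30 mm), then the turn, a rotation vector about the tool's x, y, z in units of 5 degrees (1.0 is 5 degrees). In form: [[[claw, tx, ty, tz, wx, wy, wz], ...]]. A call has 1 to 20 rows; each row shifts and turns the commanded pose from where the row before left it, along the tool's axes as they then stand; what a row does not reach is not made up. A row lasts 1/12 s, in which the tool goes at most 41.7 mm and 7.16 degrees, less where a joint would pass 70% of its speed; a pose out of reach is approached as far as the arm can. A call is refused whole if a number of a shift passes 1 or a number of a turn 1, either way. A call with a gripper value outside its range is refused whole. The fingers move at their own pace and stop on an object; "squeeze" is the grip in N (left out, the last holds). Time passes only in rows, so rows that do not move let the fingers close. It gives the time, the measured TCP pose, the force, the opening and the grip force at its end, in the units of the state.
- robot.get_obs(): the state, without advancing time (a new reading comes with each control period).
- robot.read_camera(name): name is "scene" or "top" or "wrist"; returns a dict with "pixels" (400x640x3 uint8, red, green, blue), "z_map" (400x640 float32, m along the optical axis (not along the pixel's ray), 0 where there is no reading), "fx", "fy", "cx", "cy" (pixels), "world_from_camera" (4x4, takes a point from camera to world coordinates). Camera axes: x right, y down, z forward; pixel columns grow to the right and rows downward; lengths in m; the calibration is good to about 2 mm. A picture is of the moment at which its call begins.
- robot.sign_off(): hands the job in; it is judged then, once.
The state is a dict: "time": time; "q": joint angles; "dq": joint speeds; "tau": joint torques, N m; "tcp_pos": TCP position; "orientation": TCP orientation; "wrist_force": force on the tool from outside, world axes, zero at the start; "ft_torque": the same for the moment, N m; "gripper_width": finger opening in m; "grip_force": force on a finger pad.
Only numpy, scipy, OpenCV 4.12 (cv2) and the standard library are available. Lean on these libraries where they do the work, as an engineer would, in place of code of your own. Each camera call takes 0.05 s, during which the arm holds its last target. There are 200 camera calls.

## Working session

There is one attempt and no reset: what is moved stays moved. The work goes in short steps, Python scripts to look and compute and a tool call to move; the robot and the scene stay as the last step left them, time stands still between calls to the robot, and variables do not carry over. Pictures are saved under pics/ and viewed, at most 10 in all, crops included, and the job is handed in when it is done.

Besides the shell and the picture viewer there is one more tool, called after "Call:" in YAML: its name, and indented under it one key for each argument. apply_moves: Moves the arm, as the interface text tells. Its arguments: {"type":"object","properties":{"deltas":{"type":"array"},"squeeze":{"type":"number"}},"required":["deltas"]}

```bash
mkdir -p pics
cat > h.py <<'E'
import numpy as np, cv2
from cell import robot
def cam(n,save=None):
    c=robot.read_camera(n)
    if save: cv2.imwrite('pics/'+save,c['pixels'][:,:,::-1])
    return c
def pts(c):
    z=c['z_map'];v,u=np.mgrid[:z.shape[0],:z.shape[1]]
    P=np.stack([(u-c['cx'])/c['fx']*z,(v-c['cy'])/c['fy']*z,z,np.ones_like(z)],-1)
    W=P@np.array(c['world_from_camera']).T
    W=W[...,:3];W[z<=0]=np.nan
    return W
E
python3 - <<'E'
from h import *
o=robot.get_obs();print(o)
for n in('scene','top'):
    c=cam(n,n+'1.png');np.savez(n+'1.npz',W=pts(c),p=c['pixels'],T=c['world_from_camera'],f=[c['fx'],c['fy'],c['cx'],c['cy']])
a=[cv2.imread(f'pics/{n}1.png') for n in('top','scene')]
E
```

```text
{'time': 0.0, 'q': array([ 1.21751110e+00,  4.94188255e-01,  1.34617374e+00,  3.75621874e-05,
        1.30249102e+00, -9.54670600e-02]), 'dq': array([-0.00026751,  0.00027384, -0.0016112 , -0.00046908,  0.00030669,
       -0.00103019]), 'tau': array([-4.20581157e-03, -8.82129836e+01, -3.83863485e+01, -6.69071342e-04,
        1.01764547e-02, -1.46177431e-04]), 'tcp_pos': array([0.1591811 , 0.60397108, 0.21058268]), 'orientation': array([-3.14034148e+00, -1.56181354e-04,  2.88376440e+00]), 'wrist_force': array([-0.38167023,  0.23237095,  0.39563328]), 'ft_torque': array([-0.00490877, -0.05137931, -0.02233539]), 'grip_force': 0.0, 'gripper_width': 0.0858869496024376}
```

View pics/top1.png

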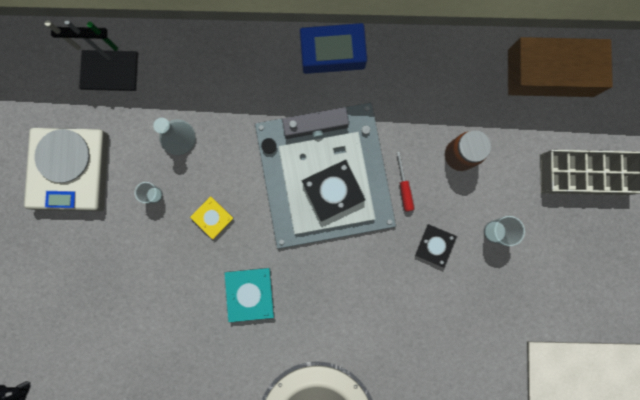

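View pics/scene1.png

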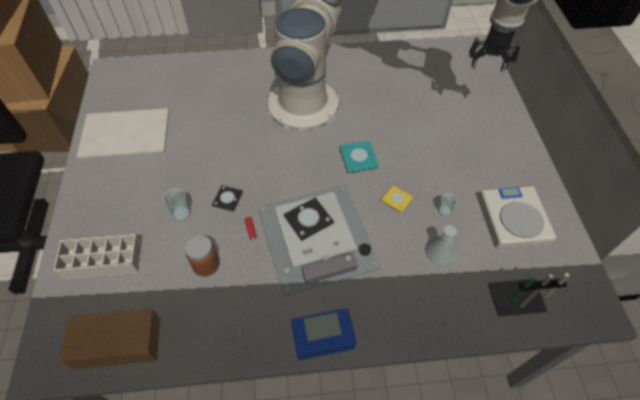

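Candidates in the top view are the black plate on the rig (333,190), a smaller black one (436,246), a turquoise one (249,295) and a yellow one (212,218). I choose the black plate on the rig: it is larger and not an excluded colour. The hole shows at about (303,156), the slot at about (339,149), and the lamp housing at (316,122).

```bash
cat > m.py <<'E'
from h import *
def measure(W,p,zr=(0.048,0.066),box=None):
    x,y,z=W[...,0],W[...,1],W[...,2]
    reg=(x>0.25)&(x<0.9)&(abs(y)<0.3)
    return x,y,z,reg
d=np.load('top1.npz');W,p=d['W'],d['p'].astype(int)
for u,v in [(333,190),(303,156),(339,149),(316,122),(285,180),(265,185),(436,246)]: print((u,v),W[v,u].round(4),p[v,u])
x,y,z=W[...,0],W[...,1],W[...,2]
def rect(m,name):
    m=m.astype(np.uint8);n,l,s,c=cv2.connectedComponentsWithStats(m)
    i=1+s[1:,4].argmax();q=W[l==i][:,:2].astype(np.float32)
    r=cv2.minAreaRect(q*1000);print(name,len(q),np.round(r[0],1),np.round(r[1],1),round(r[2],2),'z',np.nanmedian(W[l==i][:,2]).round(4))
sub=np.zeros(x.shape,bool);sub[95:255,250:400]=1
rect(sub&(z>.051)&(z<.064)&(np.hypot(x-W[190,333,0],y-W[190,333,1])<.1),'plate')
rect(sub&(z>.022)&(z<.064),'deck+plate')
rect(sub&(z>.008),'base')
rect(sub&(z>.045)&(np.hypot(x-W[122,316,0],y-W[122,316,1])<.09),'lamp')
im=cv2.resize(p[95:255,250:400].astype(np.uint8)[:,:,::-1],None,fx=3.7,fy=3.7,interpolation=cv2.INTER_CUBIC)
cv2.imwrite('pics/crop1.png',im)
E
python3 m.py
```

```text
(333, 190) [ 0.5565 -0.0282  0.0611] [180 202 209]
(303, 156) [0.6454 0.047  0.0126] [70 77 79]
(339, 149) [ 0.6659 -0.0429  0.0089] [66 75 75]
(316, 122) [0.7219 0.016  0.0557] [106 107 113]
(285, 180) [0.5822 0.0893 0.0271] [170 181 178]
(265, 185) [0.5717 0.1411 0.0013] [127 133 133]
(436, 246) [ 0.4284 -0.2844  0.0202] [176 199 205]
plate 2265 [557.8 -29.6] [110.  120.3] 26.7 z 0.0578
deck+plate 7131 [579.4 -12.9] [220.8 200.4] 11.78 z 0.032
base 15193 [600.8  -8.5] [319.9 300.3] 11.73 z 0.0288
lamp 1243 [719.3  16.1] [ 57.5 159.6] 12.05 z 0.054
```

View pics/crop1.png

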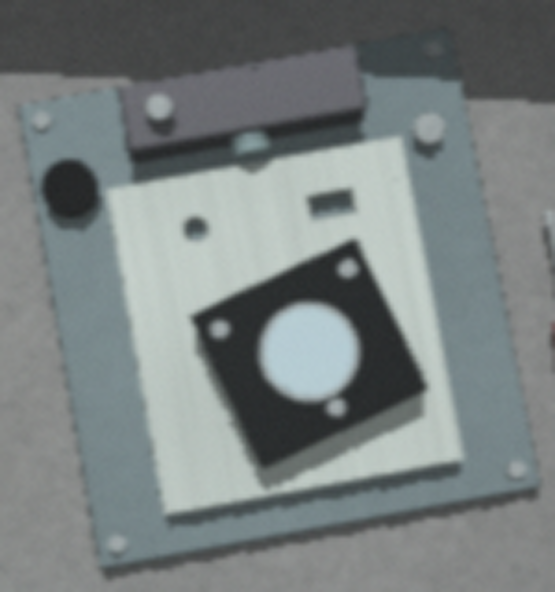

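The crop confirms the large black plate, with screw heads at left front (220,328), right front (347,268) and rear (336,407). The hole is at (195,228) and the slot at (331,203). In the rig frame the plate must go about 59 mm in +x, 12 mm in +y and turn −15°. My plan is a sideways push at its right rear corner, then a two-finger push from behind.

Call:
apply_moves:
  deltas:
    - [[0,-0.8,-0.87,0,0,0,0],[0,-0.8,-0.87,0,0,0,0],[0,-0.8,-0.87,0,0,0,0],[0,-0.8,-0.87,0,0,0,0],[0,-0.8,-0.87,0,0,0,0],[0,-0.8,-0.87,0,0,0,0],[0,-0.8,-0.87,0,0,0,0],[0,-0.8,-0.87,0,0,0,0],[0,-0.8,-0.87,0,0,0,0],[0,-0.8,-0.87,0,0,0,0],[0,-0.8,-0.87,0,0,0,0],[0,-0.8,-0.87,0,0,0,0],[0,-0.8,-0.87,0,0,0,0],[0,-0.8,-0.87,0,0,0,0],[0,-0.8,-0.87,0,0,0,0],[0,-0.8,-0.87,0,0,0,0],[0,-0.8,-0.87,0,0,0,0],[0,-0.8,-0.87,0,0,0,0],[0,-0.8,-0.87,0,0,0,0],[0,-0.8,-0.87,0,0,0,0]]

```text
time: 1.77
tcp_pos: [0.4907, -0.0246, 0.211]
orientation: [-3.142, -0.0, 2.884]
wrist_force: [0.6, 0.9, -0.3]
gripper_width: -0.0004
grip_force: 0.0
```

Call:
apply_moves:
  deltas:
    - [[0,-0.7,-0.8,0,0,0,0],[0,-0.7,-0.8,0,0,0,0],[0,-0.7,-0.8,0,0,0,0],[0,0,0,0,0,0,-0.9],[0,0,0,0,0,0,-0.9],[0,0,0,0,0,0,-0.9],[0,0,0,0,0,0,-0.9],[0,0,0,0,0,0,-0.9],[0,0,0,0,0,0,-0.8],[0,0,0,0,0,0,0],[0,0,0,0,0,0,0]]

```text
time: 2.68
tcp_pos: [0.5328, -0.1084, 0.211]
orientation: [3.141, -0.0, -2.939]
wrist_force: [0.6, -0.1, -0.5]
gripper_width: -0.0
grip_force: 0.0
```

Call:
apply_moves:
  deltas:
    - [[0,-0.4,-1,0,0,0,0],[0,0,0,1,0,0,0],[0,0,0,1,0,0,0],[0,0,0,1,0,0,0],[0,0,0,1,0,0,0],[0,0,0,1,0,0,0],[0,0,0,0.5,0,0,0],[0,0,0,0.27,0,0,0],[0,0,0,0,0,0,0],[0,0,0,0,0,0,0]]

```text
time: 3.52
tcp_pos: [0.5511, -0.1355, 0.0385]
orientation: [-3.141, 0.0, -2.938]
wrist_force: [1.2, -0.1, 0.2]
gripper_width: 0.0
grip_force: 0.0
```

```bash
cat > look.py <<'E'
import sys
from h import *
O=np.array([605.7,-7.5]);a=np.radians(11.75);R=np.array([[np.cos(a),np.sin(a)],[-np.sin(a),np.cos(a)]])
def rig(q): return (np.asarray(q)*1000-O)@R.T
def plate():
    c=cam('top');W=pts(c);p=c['pixels'].astype(int)
    r=rig(W[...,:2].reshape(-1,2)).reshape(400,640,2)
    m=(abs(r[...,1])<100)&(r[...,0]>-150)&(r[...,0]<92)&(W[...,2]>.045)&(W[...,2]<.066)
    m=cv2.morphologyEx(m.astype(np.uint8),cv2.MORPH_OPEN,np.ones((5,5)))
    n,l,s,_=cv2.connectedComponentsWithStats(m);i=1+s[1:,4].argmax()
    q=r[l==i].astype(np.float32);b=cv2.minAreaRect(q)
    P=W[l==i];A=np.c_[q,np.ones(len(q))];k=np.linalg.lstsq(A,P[:,2]*1000,rcond=None)[0]
    print('plate rig',np.round(b[0],1),np.round(b[1],1),'ang',round(b[2],1),'n',len(q),'z@c',round(float(k[:2]@b[0]+k[2]),2),'slope',k[:2].round(4))
o=robot.get_obs();print('t',round(o['time'],2),'tcp rig',rig(o['tcp_pos'][:2]).round(1),'z',round(o['tcp_pos'][2],4),'F rig',(R@o['wrist_force'][:2]).round(1),round(o['wrist_force'][2],1))
plate()
if len(sys.argv)>1:
    cam(sys.argv[1],sys.argv[2])
E
python3 look.py wrist w1.png
```

```text
t 3.52 tcp rig [ -79.5 -114.2] z 0.0385 F rig [ 1.2 -0.4] 0.2
plate rig [-51.3 -11.6] [110.4 120. ] ang 14.8 n 2004 z@c 57.98 slope [-0.0024 -0.0041]
```

View pics/w1.png

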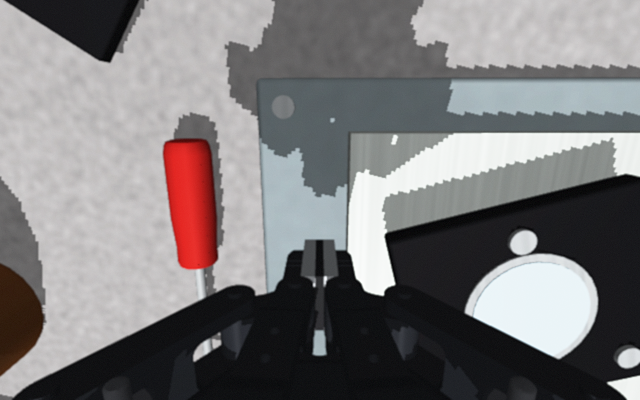

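The wrist view shows the closed fingers at (320,260), beside the plate's right rear corner (387,235), clear of the red driver (190,200). Now I push sideways.

Call:
apply_moves:
  deltas:
    - [[0,0,0.15,0,0,0,0],[0,0,0.15,0,0,0,0],[0,0,0.15,0,0,0,0],[0,0,0.1,0,0,0,0],[0,0,0.1,0,0,0,0],[0,0,0.1,0,0,0,0],[0,0,0.1,0,0,0,0],[0,0,0.1,0,0,0,0],[0,0,0.1,0,0,0,0]]

```text
time: 4.37
tcp_pos: [0.5443, -0.1043, 0.038]
orientation: [3.142, -0.0, -2.937]
wrist_force: [-0.6, -0.1, 0.5]
gripper_width: -0.0001
grip_force: 0.0
```

Call:
apply_moves:
  deltas:
    - [[0,0,0.07,0,0,0,0],[0,0,0.07,0,0,0,0],[0,0,0.07,0,0,0,0],[0,0,0.07,0,0,0,0]]

```text
time: 4.7
tcp_pos: [0.5427, -0.0962, 0.0381]
orientation: [-3.142, 0.0, -2.937]
wrist_force: [-0.4, -0.1, -0.0]
gripper_width: -0.0001
grip_force: 0.0
```

```bash
python3 look.py
```

```text
t 4.7 tcp rig [-79.8 -74. ] z 0.0381 F rig [-0.5 -0.1] -0.0
plate rig [-51.4  10.7] [98. 77.] ang 14.6 n 846 z@c 58.17 slope [-0.0062 -0.025 ]
```

```bash
python3 look.py wrist w2.png
```

```text
t 4.75 tcp rig [-79.8 -73.7] z 0.0381 F rig [ 0.7 -0.2] -0.6
plate rig [-51.   10.6] [98.1 77.2] ang 14.9 n 856 z@c 58.01 slope [-0.0086 -0.0186]
```

View pics/w2.png

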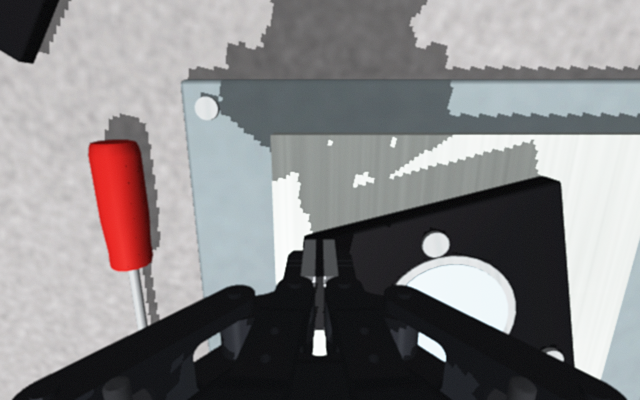

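Run:
```python
from look import *
c=cam('wrist');W=pts(c)
print(np.array(c['world_from_camera'])[:3,3])
for u,v in [(312,242),(328,242),(320,262),(345,240),(295,260),(350,270),(307,237),(365,225),(556,181),(436,243)]:
    w=W[v,u];print((u,v),rig(w[:2]).round(1),round(w[2]*1000,1))
```

```text
t 4.85 tcp rig [-79.8 -74. ] z 0.0381 F rig [-0.3 -0.1] -0.6
plate rig [-46.2  30.2] [ 66.  114.9] ang 74.9 n 845 z@c 57.59 slope [-0.0044 -0.025 ]
[ 0.4759929  -0.11001582  0.20024795]
(312, 242) [-90.4 -77.1] 64.9
(328, 242) [-90.6 -70.1] 65.5
(320, 262) [-90.7 -73.6] 84.8
(345, 240) [-88. -62.] 56.9
(295, 260) [-86.2 -83.9] 74.0
(350, 270) [-86.8 -62.1] 83.8
(307, 237) [-85.9 -79.9] 48.3
(365, 225) [-93.5 -52.4] 52.1
(556, 181) [-115.4   31.1] 55.2
(436, 243) [-87.1 -20.5] 58.3
```

Run:
```python
from look import *
for n,cols,rows in [('wrist',(305,312,320,328),range(226,264,3))]:
    c=cam(n);W=pts(c)
    for v in rows: print(v,[(tuple(rig(W[v,u,:2]).round(0)),round(float(W[v,u,2])*1000)) for u in cols])
print(robot.get_obs()['q'])
```

```text
t 4.95 tcp rig [-79.7 -74.2] z 0.0381 F rig [ 0.2 -0.2] 0.1
plate rig [-40.2  27.2] [ 66.8 100.4] ang 77.6 n 831 z@c 57.59 slope [-0.0089 -0.0176]
226 [((np.float64(-84.0), np.float64(-82.0)), 29), ((np.float64(-85.0), np.float64(-78.0)), 29), ((np.float64(-85.0), np.float64(-74.0)), 30), ((np.float64(-85.0), np.float64(-69.0)), 29)]
229 [((np.float64(-83.0), np.float64(-82.0)), 30), ((np.float64(-83.0), np.float64(-78.0)), 30), ((np.float64(-83.0), np.float64(-74.0)), 30), ((np.float64(-89.0), np.float64(-70.0)), 45)]
232 [((np.float64(-81.0), np.float64(-82.0)), 29), ((np.float64(-81.0), np.float64(-78.0)), 28), ((np.float64(-87.0), np.float64(-74.0)), 45), ((np.float64(-89.0), np.float64(-70.0)), 48)]
235 [((np.float64(-85.0), np.float64(-81.0)), 44), ((np.float64(-87.0), np.float64(-78.0)), 49), ((np.float64(-88.0), np.float64(-74.0)), 52), ((np.float64(-89.0), np.float64(-70.0)), 53)]
238 [((np.float64(-86.0), np.float64(-81.0)), 49), ((np.float64(-87.0), np.float64(-77.0)), 52), ((np.float64(-88.0), np.float64(-74.0)), 55), ((np.float64(-89.0), np.float64(-70.0)), 56)]
241 [((n
[... 902 characters left out ...]
4(-91.0), np.float64(-71.0)), 78)]
256 [((np.float64(-90.0), np.float64(-80.0)), 79), ((np.float64(-90.0), np.float64(-77.0)), 78), ((np.float64(-91.0), np.float64(-74.0)), 80), ((np.float64(-90.0), np.float64(-71.0)), 78)]
259 [((np.float64(-90.0), np.float64(-80.0)), 81), ((np.float64(-90.0), np.float64(-77.0)), 82), ((np.float64(-90.0), np.float64(-74.0)), 81), ((np.float64(-91.0), np.float64(-71.0)), 83)]
262 [((np.float64(-91.0), np.float64(-79.0)), 85), ((np.float64(-90.0), np.float64(-77.0)), 84), ((np.float64(-90.0), np.float64(-74.0)), 84), ((np.float64(-90.0), np.float64(-71.0)), 84)]
[-2.84140841e-01  6.21184695e-01  1.70028321e+00 -4.07156938e-05
  8.20026416e-01 -2.05952290e+00]
```

The fingertips were passing above the plate: depth puts their lower end at z≈63 mm against the plate top at 58 mm, while the TCP reads 38 mm. I back off, go lower and recheck the tip.

Call:
apply_moves:
  deltas:
    - [[0,0,-0.7,0,0,0,0],[0,0,-0.65,0,0,0,0],[0,0,0,0.2,0,0,0],[0,0,0,0.2,0,0,0],[0,0,0,0.2,0,0,0],[0,0,0,0,0,0,0],[0,0,0,0,0,0,0]]

```text
time: 5.63
tcp_pos: [0.5503, -0.1352, 0.0195]
orientation: [3.141, -0.001, -2.936]
wrist_force: [0.2, 0.1, -0.8]
gripper_width: -0.0007
grip_force: 0.0
```

Run:
```python
from look import *
c=cam('wrist','w3.png');W=pts(c)
for v in range(214,262,4): print(v,[(rig(W[v,u,:2]).round(0).tolist(),round(float(W[v,u,2])*1000)) for u in (305,312,328)])
cv2.imwrite('pics/w3c.png',cv2.resize(c['pixels'][180:330,240:440,::-1],None,fx=4,fy=4,interpolation=cv2.INTER_CUBIC))
```

```text
t 5.63 tcp rig [ -80.2 -113.8] z 0.0195 F rig [0.2 0. ] -0.8
plate rig [-51.4 -11.6] [110.4 119.9] ang 14.8 n 1918 z@c 57.96 slope [-0.0048 -0.0045]
214 [([-93.0, -121.0], 14), ([-92.0, -118.0], 13), ([-92.0, -109.0], 13)]
218 [([-90.0, -121.0], 14), ([-90.0, -118.0], 13), ([-90.0, -109.0], 13)]
222 [([-88.0, -121.0], 13), ([-88.0, -118.0], 14), ([-88.0, -109.0], 13)]
226 [([-85.0, -121.0], 13), ([-86.0, -118.0], 14), ([-86.0, -109.0], 13)]
230 [([-83.0, -121.0], 13), ([-84.0, -118.0], 14), ([-83.0, -109.0], 13)]
234 [([-81.0, -121.0], 13), ([-81.0, -118.0], 14), ([-81.0, -109.0], 13)]
238 [([-79.0, -121.0], 15), ([-79.0, -118.0], 13), ([-79.0, -109.0], 13)]
242 [([-91.0, -120.0], 48), ([-91.0, -117.0], 48), ([-91.0, -110.0], 48)]
246 [([-91.0, -120.0], 52), ([-91.0, -117.0], 51), ([-91.0, -110.0], 52)]
250 [([-91.0, -120.0], 56), ([-91.0, -117.0], 56), ([-90.0, -110.0], 54)]
254 [([-90.0, -120.0], 58), ([-91.0, -117.0], 59), ([-91.0, -110.0], 59)]
258 [([-91.0, -119.0], 63), ([-91.0, -117.0], 63), ([-91.0, -110.0], 63)]
```

View pics/w3c.png

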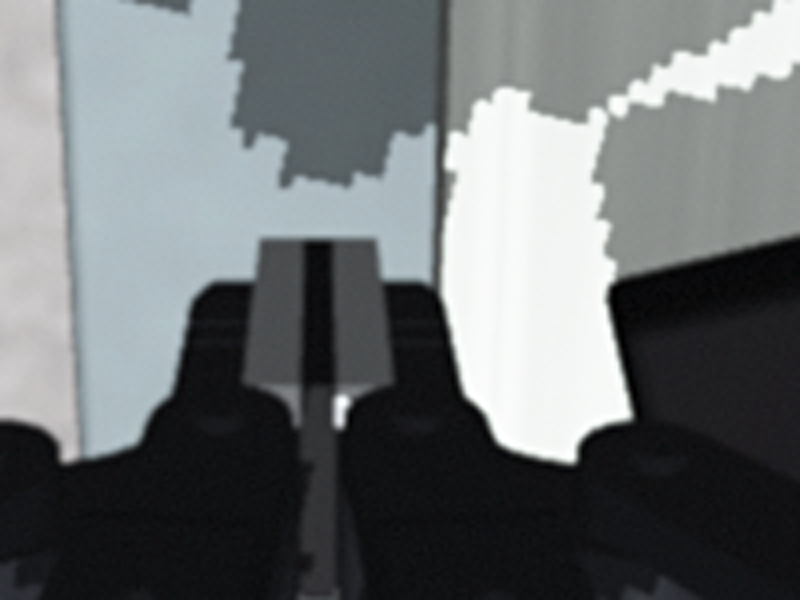

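Call:
apply_moves:
  deltas:
    - [[0,0,0,0.15,0,0,0],[0,0,0,0.13,0,0,0],[0,0,0.15,0,0,0,0],[0,0,0.15,0,0,0,0],[0,0,0.1,0,0,0,0],[0,0,0.07,0,0,0,0],[0,0,0.07,0,0,0,0],[0,0,0.07,0,0,0,0],[0,0,0.07,0,0,0,0],[0,0,0.07,0,0,0,0]]

```text
time: 6.57
tcp_pos: [0.5464, -0.114, 0.0117]
orientation: [-3.141, 0.0, -2.937]
wrist_force: [-0.5, -3.3, 0.9]
gripper_width: -0.0001
grip_force: 1.2
```

Call:
apply_moves:
  deltas:
    - [[0,0,0.07,0,0,0,0],[0,0,0.07,0,0,0,0],[0,0,0.07,0,0,0,0],[0,0,0.07,0,0,0,0]]

```text
time: 6.9
tcp_pos: [0.5446, -0.1056, 0.0117]
orientation: [-3.142, 0.0, -2.937]
wrist_force: [-1.6, -3.0, 1.1]
gripper_width: -0.0001
grip_force: 1.3
```

```bash
python3 look.py
```

```text
t 6.9 tcp rig [-79.8 -83.6] z 0.0117 F rig [-2.1 -2.6] 1.1
plate rig [-49.    6.4] [109.9 103.2] ang 11.3 n 1401 z@c 58.16 slope [-0.0041 -0.0158]
```

Call:
apply_moves:
  deltas:
    - [[0,0,0.07,0,0,0,0],[0,0,0.07,0,0,0,0],[0,0,0.07,0,0,0,0],[0,0,0.07,0,0,0,0],[0,0,-0.5,0,0,0,0],[0,0,-1,0,0,0,0],[0,0,0,0,0,0,0]]

```text
time: 7.53
tcp_pos: [0.5541, -0.1457, 0.012]
orientation: [-3.14, 0.002, -2.938]
wrist_force: [1.0, -0.5, -0.1]
gripper_width: -0.0003
grip_force: 0.0
```

```bash
python3 look.py
```

```text
t 7.53 tcp rig [ -78.7 -124.8] z 0.012 F rig [ 0.9 -0.7] -0.1
plate rig [-43.7   5.1] [110.4 119.7] ang 8.5 n 1916 z@c 58.07 slope [-0.0046  0.0039]
```

The plate is now at rig (−43.7, +5.1), 8.5° askew. Next I go behind it with open fingers to square it and push.

Call:
apply_moves:
  deltas:
    - [[0,0,0,-0.75,0,0,0],[0,0,0,-0.75,0,0,0],[85,0.6,0.9,0,0,0,0],[85,0.6,0.9,0,0,0,0],[85,0.5,0.9,0,0,0,0],[85,0.34,0.9,0,0,0,0],[85,0,0.66,0,0,0,0],[85,0,0,0,0,0,0],[85,0,0,0.7,0,0,0],[85,0,0,0.6,0,0,0],[85,0,0,0.3,0,0,0],[85,0,0,0.1,0,0,0],[85,0,0,0,0,0,0]]

```text
time: 8.67
tcp_pos: [0.466, -0.029, 0.0052]
orientation: [3.141, -0.001, -2.937]
wrist_force: [-0.9, 0.3, -0.7]
gripper_width: 0.0849
grip_force: 0.0
```

```bash
python3 look.py wrist w4.png
python3 - <<'E'
from look import *
c=cam('wrist');W=pts(c);np.save('w4.npy',W)
r=rig(W[...,:2].reshape(-1,2)).reshape(400,640,2);z=W[...,2]*1000
# lowest finger points: near fingers, z>33
for s in (-1,1):
    m=(abs(r[...,1]-3-s*50)<22)&(r[...,0]<-120)&(r[...,0]>-160)&(z>33)&(z<100)
    if m.any(): print(s,'zmin',np.percentile(z[m],[0,2,10]).round(1),'x',np.percentile(r[m][:,0],[0,50,100]).round(1),'y',np.percentile(r[m][:,1],[0,100]).round(1))
E
```

```text
t 8.67 tcp rig [-141.2    7.4] z 0.0052 F rig [-0.8  0.4] -0.7
plate rig [-35.1   6.2] [ 92.7 120. ] ang 8.0 n 1318 z@c 58.08 slope [-0.0144  0.0065]
t 8.77 tcp rig [-140.7    7.2] z 0.0061 F rig [-0.3 -0.2] 0.2
plate rig [-37.6   6. ] [ 97.2 119.5] ang 8.4 n 1336 z@c 58.27 slope [-0.0211  0.0051]
-1 zmin [38.2 44.5 56.9] x [-157.9 -147.5 -127.8] y [-66.9 -25.1]
1 zmin [38.2 44.2 55.8] x [-158.  -147.3 -127.6] y [36.6 75. ]
```

View pics/w4.png

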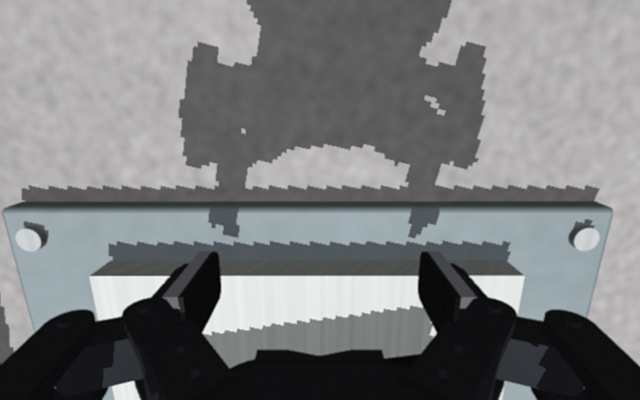

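The fingers stand open, tips at (210,255) and (428,255), behind the plate and over the deck edge. I check the tip height from the saved depth.

Run:
```python
import numpy as np
from look import rig
W=np.load('w4.npy')
for u in (200,210,215,425,430):
    print(u,[(v,rig(W[v,u,:2]).round(0).tolist(),round(float(W[v,u,2])*1000)) for v in range(250,275,4)])
```

```text
t 8.87 tcp rig [-140.5    7.2] z 0.0064 F rig [-0.5 -0.1] 0.5
plate rig [-37.5   6. ] [ 96.8 119.8] ang 7.9 n 1294 z@c 58.24 slope [-0.0136  0.0093]
200 [(250, [-139.0, -52.0], 14), (254, [-152.0, -40.0], 46), (258, [-152.0, -38.0], 51), (262, [-151.0, -38.0], 52), (266, [-152.0, -37.0], 56), (270, [-152.0, -35.0], 60), (274, [-151.0, -35.0], 61)]
210 [(250, [-139.0, -47.0], 14), (254, [-152.0, -36.0], 46), (258, [-151.0, -35.0], 49), (262, [-150.0, -35.0], 50), (266, [-149.0, -35.0], 51), (270, [-147.0, -35.0], 51), (274, [-146.0, -35.0], 51)]
215 [(250, [-139.0, -45.0], 14), (254, [-150.0, -35.0], 43), (258, [-149.0, -35.0], 44), (262, [-148.0, -35.0], 45), (266, [-146.0, -35.0], 45), (270, [-144.0, -35.0], 45), (274, [-142.0, -35.0], 45)]
425 [(250, [-139.0, 60.0], 14), (254, [-151.0, 50.0], 45), (258, [-150.0, 50.0], 46), (262, [-147.0, 50.0], 45), (266, [-146.0, 50.0], 45), (270, [-145.0, 50.0], 46), (274, [-143.0, 50.0], 46)]
430 [(250, [-138.0, 63.0], 13), (254, [-152.0, 51.0], 47), (258, [-151.0, 51.0], 48), (262, [-151.0, 50.0], 51), (266, [-149.0, 50.0], 50), (270, [-148.0, 50.0], 52), (274, [-146.0, 50.0], 52)]
```

Call:
apply_moves:
  deltas:
    - [[85,0,-0.13,0.17,0,0,0],[85,-0.2,0,0,0,0,0],[85,-0.2,0,0,0,0,0],[85,-0.2,0,0,0,0,0],[85,-0.1,0,0,0,0,0],[85,-0.1,0,0,0,0,0],[85,-0.1,0,0,0,0,0],[85,-0.1,0,0,0,0,0]]

```text
time: 9.58
tcp_pos: [0.4961, -0.0264, 0.0005]
orientation: [3.141, -0.001, -2.937]
wrist_force: [-3.1, 1.7, 0.5]
gripper_width: 0.085
grip_force: 1.2
```

Call:
apply_moves:
  deltas:
    - [[85,-0.07,0,0,0,0,0],[85,-0.07,0,0,0,0,0],[85,-0.07,0,0,0,0,0],[85,-0.07,0,0,0,0,0],[85,-0.07,0,0,0,0,0],[85,-0.07,0,0,0,0,0]]

```text
time: 10.08
tcp_pos: [0.5088, -0.024, 0.0006]
orientation: [3.142, -0.0, -2.937]
wrist_force: [-1.3, -0.1, 0.8]
gripper_width: 0.0849
grip_force: 1.0
```

```bash
python3 look.py
```

```text
t 10.08 tcp rig [-98.2   3.6] z 0.0006 F rig [-1.3  0.2] 0.8
plate rig [  9.4 -18.4] [84.3 37.8] ang 79.4 n 386 z@c 57.27 slope [ 0.0038 -0.0014]
```

Call:
apply_moves:
  deltas:
    - [[85,-0.07,0,0,0,0,0],[85,-0.07,0,0,0,0,0],[85,-0.07,0,0,0,0,0],[85,0,0,0,0,0,0]]

```text
time: 10.47
tcp_pos: [0.5156, -0.0228, 0.0006]
orientation: [-3.141, 0.001, -2.937]
wrist_force: [-0.6, -1.0, -0.3]
gripper_width: 0.0847
grip_force: 0.0
```

Call:
apply_moves:
  deltas:
    - [[85,0.5,0,0,0,0,0],[85,1,0,0,0,0,0],[85,0.5,0,0,0,0,0],[85,0,0,-1,0,0,0],[85,1,0,-0.6,0,0,0],[85,0.5,0,0,0,0,0],[85,0,0,0,0,0,0]]

```text
time: 11.05
tcp_pos: [0.4096, -0.0443, 0.0494]
orientation: [3.142, -0.0, -2.938]
wrist_force: [-0.1, 0.2, -0.5]
gripper_width: 0.0849
grip_force: 0.0
```

```bash
python3 look.py
```

```text
t 11.05 tcp rig [-199.5    3.9] z 0.0494 F rig [-0.1  0.2] -0.5
plate rig [-28.2  -3. ] [110.4 119.9] ang 0.4 n 2263 z@c 57.81 slope [ 0.0029 -0.0017]
```

Run:
```python
from look import *
c=cam('top');T=np.array(c['world_from_camera']);p=c['pixels'].astype(float).mean(2)
v,u=np.mgrid[:400,:640];d=np.stack([(u-c['cx'])/c['fx'],(v-c['cy'])/c['fy'],np.ones_like(u)],-1)@T[:3,:3].T
s=(.030-T[2,3])/d[...,2];D=T[:3,3]+d*s[...,None];r=rig(D[...,:2].reshape(-1,2)).reshape(400,640,2)
for y0 in(46,-46):
    m=(abs(r[...,1]-y0)<26)&(abs(r[...,0]-46)<16)
    w=m&(p<120)
    q=r[w];print(y0,len(q),'mean',q.mean(0).round(1),'range',np.percentile(q,[3,97],axis=0).round(1).tolist())
```

```text
t 11.1 tcp rig [-197.7    3.5] z 0.0491 F rig [ 1.3 -0.1] -0.1
plate rig [-28.3  -2.9] [110.2 119.8] ang 0.6 n 2253 z@c 57.77 slope [-0.0002  0.0002]
46 27 mean [45.  45.1] range [[30.2, 25.2], [52.3, 52.7]]
-46 67 mean [ 45.  -44.6] range [[30.3, -57.8], [53.2, -30.6]]
```

Call:
apply_moves:
  deltas:
    - [[0,0,-0.9,-0.5,0,0,0],[0,0,-0.9,0,0,0,0],[0,0,-0.9,0,0,0,0],[0,-0.9,-0.5,0,0,0,0],[0,-1,0,0,0,0,0],[0,-1,0,0,0,0,0],[0,-1,0,0,0,0,0],[0,-1,0,0,0,0,0],[0,-0.6,0,0,0,0,0],[0,0,0,0.8,0,0,0],[0,0,0,0.6,0,0,0],[0,0,0,0.35,0,0,0],[0,0,0,0,0,0,0],[0,0,0,0,0,0,0]]

```text
time: 12.37
tcp_pos: [0.5936, -0.1044, 0.0107]
orientation: [3.142, -0.0, -2.937]
wrist_force: [0.5, -0.0, 0.9]
gripper_width: 0.0003
grip_force: 0.0
```

```bash
python3 look.py
```

```text
t 12.37 tcp rig [-31.5 -92.4] z 0.0107 F rig [ 0.5 -0.1] 0.9
plate rig [-25.2  20.9] [ 82.  113.7] ang 79.7 n 1213 z@c 57.98 slope [-0.0052 -0.0127]
```

Call:
apply_moves:
  deltas:
    - [[0,0.03,0.15,0,0,0,0],[0,0,0.15,0,0,0,0],[0,0,0.1,0,0,0,0],[0,0,0.08,0,0,0,0],[0,0,0.06,0,0,0,0],[0,0,0.06,0,0,0,0],[0,0,0.06,0,0,0,0],[0,0,0,0,0,0,0]]

```text
time: 13.08
tcp_pos: [0.5882, -0.0851, 0.0111]
orientation: [3.142, -0.0, -2.937]
wrist_force: [-0.2, 0.2, 0.2]
gripper_width: -0.0
grip_force: 0.0
```

Call:
apply_moves:
  deltas:
    - [[0,0,-0.5,0,0,0,0],[0,0,-0.8,0,0,0,0],[0,0,0,0,0,0,0]]

```text
time: 13.33
tcp_pos: [0.5976, -0.1273, 0.0113]
orientation: [-3.14, 0.002, -2.938]
wrist_force: [0.6, -0.3, -0.1]
gripper_width: 0.0002
grip_force: 0.0
```

```bash
python3 look.py
```

```text
t 13.33 tcp rig [ -32.3 -115.7] z 0.0113 F rig [ 0.5 -0.4] -0.1
plate rig [-28.    0.5] [119.4 110. ] ang 89.8 n 1611 z@c 58.08 slope [-0.0057 -0.0036]
```

The plate is now at rig (−28, +0.5), about −0.2° askew. I go behind it again and push it home.

Call:
apply_moves:
  deltas:
    - [[85,0,0,-0.75,0,0,0],[85,0.5,0,-0.75,0,0,0],[85,1,0,0,0,0,0],[85,1,0.2,0,0,0,0],[85,0.7,0.7,0,0,0,0],[85,0.23,1,0,0,0,0],[85,0,1,0,0,0,0],[85,0,0.7,0,0,0,0],[85,0,0.27,0,0,0,0],[85,0,0,0.8,0,0,0],[85,0,0,0.7,0,0,0],[85,0,0,0.35,0,0,0],[85,0,0,0,0,0,0],[85,0,0,0,0,0,0]]

```text
time: 14.55
tcp_pos: [0.4717, -0.031, 0.0004]
orientation: [3.141, -0.001, -2.937]
wrist_force: [0.1, -0.8, 0.3]
gripper_width: 0.0847
grip_force: 0.0
```

```bash
python3 look.py
```

```text
t 14.55 tcp rig [-136.     4.3] z 0.0004 F rig [-0.  -0.8] 0.3
plate rig [-20.4   0.2] [120.1  94.9] ang 89.7 n 1517 z@c 58.23 slope [-0.0185  0.0077]
```

Call:
apply_moves:
  deltas:
    - [[85,-0.4,-0.13,0,0,0,0],[85,-0.4,0,0,0,0,0],[85,-0.3,0,0,0,0,0],[85,-0.15,0,0,0,0,0],[85,-0.1,0,0,0,0,0],[85,-0.08,0,0,0,0,0],[85,-0.07,0,0,0,0,0],[85,-0.07,0,0,0,0,0],[85,-0.07,0,0,0,0,0],[85,-0.07,0,0,0,0,0],[85,-0.07,0,0,0,0,0],[85,-0.07,0,0,0,0,0],[85,-0.07,0,0,0,0,0],[85,-0.07,0,0,0,0,0]]

```text
time: 15.77
tcp_pos: [0.5312, -0.0224, 0.0006]
orientation: [3.142, -0.0, -2.937]
wrist_force: [-3.4, -0.6, 2.8]
gripper_width: 0.0848
grip_force: 1.7
```

```bash
python3 look.py
```

```text
t 15.77 tcp rig [-76.    0.6] z 0.0006 F rig [-3.5  0.1] 2.8
plate rig [ 31.  -35.9] [48.5 22.4] ang 78.2 n 170 z@c 57.84 slope [-0.0226  0.0053]
```

Call:
apply_moves:
  deltas:
    - [[85,-0.06,0,0,0,0,0],[85,-0.06,0,0,0,0,0],[85,-0.06,0,0,0,0,0],[85,-0.06,0,0,0,0,0],[85,-0.06,0,0,0,0,0],[85,-0.06,0,0,0,0,0]]

```text
time: 16.32
tcp_pos: [0.5419, -0.0202, 0.0005]
orientation: [-3.142, 0.0, -2.937]
wrist_force: [-1.7, -0.3, -1.3]
gripper_width: 0.0849
grip_force: 0.8
```

Call:
apply_moves:
  deltas:
    - [[85,-0.03,0,0,0,0,0],[85,-0.03,0,0,0,0,0]]

```text
time: 16.48
tcp_pos: [0.5436, -0.0199, 0.0006]
orientation: [-3.142, 0.0, -2.937]
wrist_force: [-0.7, -0.1, -0.7]
gripper_width: 0.0852
grip_force: 0.5
```

Call:
apply_moves:
  deltas:
    - [[85,-0.03,0,0,0,0,0],[85,-0.03,0,0,0,0,0]]

```text
time: 16.65
tcp_pos: [0.5453, -0.0195, 0.0006]
orientation: [-3.142, 0.0, -2.937]
wrist_force: [-1.8, -0.4, 0.7]
gripper_width: 0.085
grip_force: 0.8
```

```bash
python3 look.py
```

```text
t 16.65 tcp rig [-61.5   0.5] z 0.0006 F rig [-1.8 -0. ] 0.7
plate rig [ 46.8 -41.4] [33.9 18. ] ang 79.6 n 106 z@c 57.52 slope [-0.095   0.0048]
```

Call:
apply_moves:
  deltas:
    - [[85,-0.03,0,0,0,0,0],[85,-0.03,0,0,0,0,0]]

```text
time: 16.87
tcp_pos: [0.5469, -0.0192, 0.0006]
orientation: [3.142, -0.0, -2.937]
wrist_force: [-1.2, 0.2, 0.8]
gripper_width: 0.0853
grip_force: 0.9
```

Call:
apply_moves:
  deltas:
    - [[85,-0.03,0,0,0,0,0],[85,-0.03,0,0,0,0,0]]

```text
time: 17.03
tcp_pos: [0.5488, -0.0188, 0.0006]
orientation: [-3.142, 0.0, -2.937]
wrist_force: [-0.8, 0.7, 1.1]
gripper_width: 0.0852
grip_force: 0.4
```

Call:
apply_moves:
  deltas:
    - [[85,-0.03,0,0,0,0,0],[85,-0.03,0,0,0,0,0]]

```text
time: 17.2
tcp_pos: [0.5507, -0.0184, 0.0006]
orientation: [-3.142, 0.0, -2.937]
wrist_force: [0.1, -0.3, 0.6]
gripper_width: 0.0853
grip_force: 0.0
```

Call:
apply_moves:
  deltas:
    - [[85,1,0,0,0,0,0],[85,1,0,0,0,0,0],[85,0,0,-1,0,0,0],[85,1,0,-0.5,0,0,0],[85,1,0,0,0,0,0],[85,0.5,0,0,0,0,0],[85,0,0,0,0,0,0]]

```text
time: 17.78
tcp_pos: [0.4149, -0.0459, 0.0459]
orientation: [3.141, -0.002, -2.938]
wrist_force: [1.1, 1.4, -0.1]
gripper_width: 0.0851
grip_force: 0.0
```

```bash
python3 look.py
```

```text
t 17.78 tcp rig [-194.6    1.3] z 0.0459 F rig [1.4 1.1] -0.1
plate rig [ 7.8 -0.1] [110.3 119.9] ang 0.1 n 2216 z@c 53.4 slope [-0.0073  0.0052]
```

```bash
for i in 1 2 3; do python3 look.py|tail -1; done; python3 look.py scene s2.png
python3 - <<'E'
import cv2;i=cv2.imread('pics/s2.png')[170:300,240:400];cv2.imwrite('pics/s2c.png',cv2.resize(i,None,fx=4.5,fy=4.5,interpolation=cv2.INTER_CUBIC))
E
```

```text
plate rig [ 8.  -0.2] [110.8 119.9] ang 0.2 n 2218 z@c 53.41 slope [-0.0032  0.0045]
plate rig [ 7.8 -0.3] [110.3 120.2] ang 0.0 n 2219 z@c 53.37 slope [-0.0054  0.0064]
plate rig [ 7.8 -0.1] [110.4 120.3] ang 0.4 n 2228 z@c 53.34 slope [-0.0019  0.007 ]
t 17.98 tcp rig [-190.1    0.2] z 0.0456 F rig [0.1 0. ] -0.1
plate rig [ 8.  -0.2] [110.9 120.1] ang 0.1 n 2228 z@c 53.37 slope [-0.0019  0.0018]
```

View pics/s2c.png

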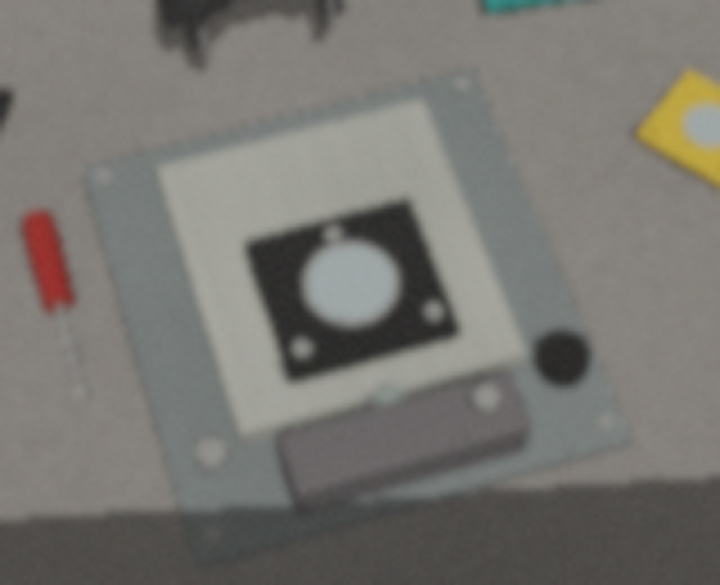

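The plate is at rig (+7.9, −0.2), yaw about 0.1°. Its top has dropped 4.5 mm and is level to within 0.007 (one foot out would show about 0.04 or more). The gripper is clear and the loose parts stand where they were. I hand it in.

```bash
python3 -c "
from cell import robot
print(robot.sign_off())"
```

```text
the job is handed in; nothing more can be done
None
```

The mirror plate is home in its three seats and the job is handed in: it lies level and square with its top 4.5 mm lower, the gripper is clear, and the nearby loose parts look undisturbed. I judged it from the camera depth and did not make a final resistance push.

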